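# Post the drill case in the tool-returns box

## Task

Return the flat red drill case that lies in front of the clamping jig (not the one beyond the vice, which stays) to the plywood returns box: press the raised end of the rocker catch, sunk in the well beside the slot, to drop the steel gate, then lay the case flat on the sill and push it lengthwise right through the slot so that it drops flat onto the floor of the box. Finally press the other end of the rocker to shut the gate fully, and leave the other things on the bench where they are.

Things in the scene. Friction and masses are not known exactly. Their poses are not given: they have to be found in the camera images.
- drill_case: The flat red twist-drill case lying on the open bench between the robot and the clamping jig, well left of the vice (a like one beyond the vice is not it), 68 mm wide (its x, from -33 to +35 mm, a thin hinge bead on the +x side), 110 mm long (its y, +-55 mm), 20 mm thick, 0.15 to 0.3 kg. Origin: centre of its underside; z up. Take it from above across its 68 mm width. Either end may go first into the slot.
- returns_box: Fixed plywood returns box on the bench. Origin: on the bench under the middle of the slot's mouth (outer front face); x points into the slot (the way to push), y to the left seen from in front, z up; points on it share these axes, and offsets here are in them. Main box: x 0 to 160 mm, y -48 to 48, top z 75; walls 6 mm. Catch pod right of the slot: x 0 to 52, y -148 to -48, rim z 75.
- slot_mouth (a point): Middle of the slot's lower edge, outer front face, 40 mm above the bench. Slot: 74 mm wide (y -37 to 37), z 40 to 66 mm, with steel cheeks that flare to y +-46 mm and stand out to 16 mm in front of the face.
- sill (a point): Middle of the top of the level sill in front of the slot: z 40 mm, x -75 to 0, y -33 to 33 mm; nothing stands beside it, so fingers may straddle it.
- notch_end (a point): Far end, at roof height (z 75 mm), of the finger notch: 44 mm wide (y -22 to 22), cut up through lintel and roof from the front face back to x 75 mm. Closed fingers pointing down can follow the case through it, some 30 mm past the face, until the case's rear end is past the gate and drops.
- box_floor (a point): Middle of the floor inside: z 4 mm. The room inside is x 11 mm (right behind the gate) to 154, y -42 to 42 mm.
- slot_gate (a joint): Steel gate plate (4 mm thick, 7 to 11 mm behind the front face) that closes the slot: 0 = shut (top at z 65 mm), 0.028 m = fully down, its top 3 mm below the sill, slot open. Driven by the rocker (0.07 m per rad); stays where it is left.
- rocker (a joint): Steel rocker plate (40 x 88 mm, pivot along x, top z 62 mm there) in an open-topped well 44 x 92 mm in the pod. 0 = gate shut, right (-y) end raised; 0.4 rad = gate open, left (+y) end raised. Closed fingers pressing the raised end down tip it with about 3 to 6 N; no spring, hard stop at each end. 28 mm from the pivot its top moves from z 68 mm to z 56 mm.
- rocker_open_end (a point): Press straight down here to open the gate: a point fixed in the well, 28 mm right (-y) of the rocker's pivot, at the height of the raised end (z 68 mm); in the box's frame x 26, y -126 mm.
- rocker_close_end (a point): Press straight down here to shut the gate: the same 28 mm left (+y) of the pivot, z 68 mm when that end is raised; in the box's frame x 26, y -70 mm.
- wedge: Bystander: walnut wedge offcut, 60 x 100 x 26 mm, loose; origin under its centre. It may have changed places with the drill case.
- tape_measure: Bystander: tape measure, 37 x 81 x 62 mm, loose; origin under its centre.
- screw_jar: Bystander: screw jar, 63 mm across, 85 mm tall, loose; origin under its centre.
- masking_tape: Bystander: roll of masking tape lying flat, 101 mm across, 25 mm high, loose; origin under its centre.

How it is judged:
On the way, in this order (a step that is already met when the one before it is completed fails the run):
1. the gate is opened (value of joint slot_gate above 0.024 m), for 0.2 s.
2. the case lies in the slot, its leading end through the mouth (x of drill_case in the frame of returns_box between -0.05 and 0.06 m and y of drill_case in the frame of returns_box between -0.012 and 0.012 m and z of drill_case in the frame of returns_box between 0.02 and 0.05 m), for 0.1 s.
3. the case has dropped to the floor of the box (x of drill_case in the frame of returns_box between 0.05 and 0.12 m and y of drill_case in the frame of returns_box between -0.03 and 0.03 m and z of drill_case in the frame of returns_box below 0.02 m), for 0.2 s.
At the end, for the whole second after the job is handed in: The drill case lies flat (within 0.1 rad) and at rest on the floor inside the returns box, and the gate is shut again to within 4 mm of its travel (all of step 3 and angle between drill_case's own z axis and vertical below 0.1 rad and linear speed of drill_case below 0.02 m/s and value of joint slot_gate below 0.004 m); the robot touches nothing.
It fails at once if the dark wooden wedge is moved more than 30 mm (distance of wedge from where it was at the start of the episode above 0.03 m).
It fails at once if the tape measure is moved more than 30 mm (distance of tape_measure from where it was at the start of the episode above 0.03 m).
It fails at once if the screw jar is moved more than 30 mm (distance of screw_jar from where it was at the start of the episode above 0.03 m).
It fails at once if the roll of masking tape is moved more than 30 mm (distance of masking_tape from where it was at the start of the episode above 0.03 m).
It also fails if it takes over 62 s, if anything falls off the work surface, if the arm or the gripper's body presses on something with over 40 N, if the wrist force passes 120 N, or if a joint passes its speed limit or range.

## Robot

A 6-joint arm with a two-finger parallel gripper is mounted at the origin on a cart in front of the work surface, level with it; the furniture and walls round the work are solid. World frame = base frame: x ahead of the robot, y to its left, z up, the work surface at z = 0. Lengths are in m, angles in rad, forces in N, time in s.
With the tool pointing down it reaches from about 0.3 to 0.875 m from the base axis. Payload 4.2 kg.
Tool frame: the origin (TCP) lies midway between the tips of the shut fingers; the grasp point (between the pads) lies 19 mm behind it; z points along the fingers, y is the line along which they close (so a half turn about z gives the same grasp; the last joint's range is limited). The gripper opens to 85 mm and grips with 20 to 120 N. Pads are 22 mm wide; open, the fingers measure 114 mm over their backs; the gripper's body (76 mm by 85 mm) begins 54 mm behind the grasp point. The pads swing forward as they close: fully open they stand 13 mm farther back than shut.
Start: joints at [1.146, 0.32, 1.565, -0, 1.257, -0.02], TCP at [0.226, 0.529, 0.231] pointing down, gripper open.
Joint ranges: [-3.11, 3.11], [-0.84, 2.01], [0.21, 2.61], [-1.34, 4.49], [0.05, 2.63], [-2.56, 2.56]. Speed limits (rad/s): [2.57, 2.57, 3.14, 3.14, 3.14, 3.14].

## Interface

Orientations are given as a rotation vector (axis times angle).
In Python, from plant import bot gives the robot as it stands. The module is installed in compiled form; this text tells all that it offers.
- The arm moves only by the shell command python3 -m handwheel 'ROWS' [OPENING] [FORCE]. ROWS is JSON, a list of rows, each an object of numbers: "dx", "dy", "dz": the shift along the tool's x, y, z in m; "turn": the turn about the tool's z in degrees. A call has exactly 10 rows; each row shifts and turns the commanded pose from where the row before left it, along the tool's axes as they then stand; what a row does not reach is not made up. A row lasts 1/12 s, in which the tool goes at most 41.7 mm and 7.16 degrees, less where a joint would pass 70% of its speed; a pose out of reach is approached as far as the arm can. A call with a gripper value outside its range is refused whole. OPENING is the closure, from 0 (fully open) to 1 (shut), set as the call begins (- or left out, the last holds). The fingers move at their own pace and stop on an object; FORCE is the grip in N (left out, the last holds). Time passes only in rows, so rows that do not move let the fingers close, or fill a call up. It gives the time, the measured TCP pose, the force, the opening and the grip force at its end, in the units of the state.
- bot.sense(): the state, without advancing time (a new reading comes with each control period).
- bot.snapshot(name): name is "scene" or "top"; returns a dict with "pixels" (384x512x3 uint8, red, green, blue), "range_z" (384x512 float32, m along the optical axis (not along the pixel's ray), 0 where there is no reading), "vertical_fov" (degrees; the focal length in pixels is half the picture's height over the tangent of half this angle, whatever the lens; pixels are square), "cx", "cy" (the principal point, pixels), "view" (4x4, takes a point from world to camera coordinates). Camera axes: x right, y up, looking along -z (the intrinsics and any distortion apply to the point x, -y, -z); pixel columns grow to the right and rows downward; lengths in m; the calibration is good to about 2 mm. A picture is of the moment at which its call begins.
- bot.hand_in(): hands the job in; it is judged then, once.
The state is a dict: "time": time; "qpos": joint angles; "joint_velocities": joint speeds; "effort": joint torques, N m; "position": TCP position; "eef_rot": TCP orientation; "ft_force": force on the tool from outside, world axes, zero at the start; "moment": the same for the moment, N m; "grip_width": opening from 0.0 (shut) to 1.0 (fully open); "grasp_force": force on a finger pad.
Only numpy, scipy, OpenCV 4.12 (cv2) and the standard library are available. Lean on these libraries where they do the work, as an engineer would, in place of code of your own. Each camera call takes 0.05 s, during which the arm holds its last target. There are 200 camera calls.

## Working session

There is one attempt and no reset: what is moved stays moved. The work goes in short steps, Python scripts to look and compute and a shell command to move; the robot and the scene stay as the last step left them, time stands still between calls to the robot, and variables do not carry over. Pictures are saved under pics/ and viewed, at most 10 in all, crops included, and the job is handed in when it is done.

```bash
mkdir -p pics
python3 - <<'E'
from plant import bot
import cv2,numpy as np
for n in("scene","top"):
    s=bot.snapshot(n); cv2.imwrite(f"pics/{n}0.png",s["pixels"][:,:,::-1]); np.savez(f"{n}0.npz",**s)
    print(n,{k:v for k,v in s.items() if k not in("pixels","range_z")})
print(bot.sense())
E
```

```text
scene {'vertical_fov': 44.31797147082, 'cx': 255.87803358935952, 'cy': 191.58602151660327, 'view': array([[-0.46874617, -0.88321673,  0.01432606,  0.31976234],
       [ 0.62757228, -0.32156803,  0.70904657, -0.35611856],
       [-0.62163499,  0.3413535 ,  0.70501612, -1.41606736],
       [ 0.        ,  0.        ,  0.        ,  1.        ]])}
top {'vertical_fov': 46.142613723934836, 'cx': 251.77682582739243, 'cy': 190.69063745223556, 'view': array([[-0.01248855, -0.99988148, -0.00900398,  0.08152282],
       [ 0.98281051, -0.01393308,  0.18409065, -0.52448818],
       [-0.18419429, -0.00655018,  0.98286803, -1.42969455],
       [ 0.        ,  0.        ,  0.        ,  1.        ]])}
{'time': 0.1, 'qpos': array([ 1.14600384e+00,  3.20237947e-01,  1.56554928e+00, -1.45015948e-05,
        1.25743156e+00, -1.99923978e-02]), 'joint_velocities': array([-4.70316502e-05, -5.32638572e-04, -2.80194461e-03,  1.03589832e-03,
        4.63135637e-04,  1.54881296e-03]), 'effort': array([-1.76217686e-04, -4.16407228e+01, -2.34704751e+01, -8.63786431e-05,
        4.89081649e-03,  1.15802855e-06]), 'position': array([0.22627623, 0.52813547, 0.23056363]), 'eef_rot': array([-6.31449474e-01, -3.07712541e+00,  2.49592314e-03]), 'ft_force': array([ 0.46052778, -1.03837905,  0.58132311]), 'moment': array([ 0.01420491, -0.03283981,  0.00218521]), 'grasp_force': 0.0, 'grip_width': 1.0005411057530058}
```

```bash
ls; python3 -m handwheel --help | head -20
```

```text
pics
scene0.npz
top0.npzinvalid input: not JSON, or not a number
```

View pics/top0.png

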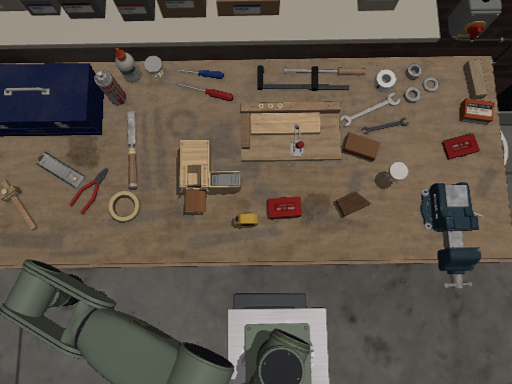

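View pics/scene0.png

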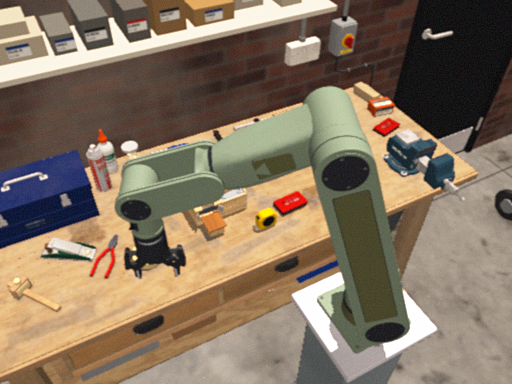

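The top view shows the case at pixel (284,208), the yellow tape measure at (246,219) and the wedge at (352,204). The box is at (195,165) with its sill at (195,202) and its pod at (225,180). The other red case, by the vice at (461,146), stays where it is.

```bash
cat > h.py <<'E'
import numpy as np,cv2
from plant import bot
def world(s):
    h,w=s["range_z"].shape; f=h/2/np.tan(np.radians(float(s["vertical_fov"]))/2)
    v,u=np.mgrid[:h,:w]; d=s["range_z"].astype(float)
    c=np.stack([(u-s["cx"])/f*d,-(v-s["cy"])/f*d,-d],-1)
    V=s["view"]; return (c-V[:3,3])@V[:3,:3]
def rect(P):
    r=cv2.minAreaRect((P[:,:2]*1000).astype(np.float32)); return r
def red(s):
    h=cv2.cvtColor(s["pixels"],cv2.COLOR_RGB2HSV); return ((h[...,0]<6)|(h[...,0]>174))&(h[...,1]>150)&(h[...,2]>70)
E
python3 - <<'E'
from h import *
s=dict(np.load("top0.npz")); P=world(s)
m=red(s); m[:190]=0;m[225:]=0;m[:,:260]=0;m[:,310:]=0
Q=P[m&(P[...,2]>.012)]; print("case",len(Q),Q.mean(0),np.median(Q[:,2]),rect(Q))
Z=P[...,2].copy(); 
R=P[130:220,165:250]
for lo,hi in((.069,.082),(.034,.046)):
    k=(R[...,2]>lo)&(R[...,2]<hi); print(lo,k.sum(),rect(R[k]),R[k].mean(0))
    lab,l,st,c=cv2.connectedComponentsWithStats(k.astype(np.uint8))
    for i in range(1,lab):
        if st[i,4]>20: print(st[i]+[165,130,0,0,0],rect(R[l==i]))
print("bench z",np.median(P[215:230,300:340,2]))
np.set_printoptions(linewidth=250)
print((R[10:90:2,5:80:2,2]*1000).round().astype(int))
img=cv2.resize(s["pixels"][125:230,155:315,::-1],None,fx=5,fy=5,interpolation=cv2.INTER_CUBIC);cv2.imwrite("pics/crop1.png",img)
E
```

```text
case 559 [ 0.47481503 -0.03121969  0.02738075] 0.01949878142838473 ((379.3505859375, -16.308212280273438), (115.46385955810547, 276.97637939453125), 79.88849639892578)
0.069 1193 ((610.0057373046875, 212.60043334960938), (196.52960205078125, 168.46473693847656), 89.1767349243164) [0.61768108 0.24905833 0.07435613]
[ 179  140   61   48 1190] ((615.1373291015625, 212.8265838623047), (196.31561279296875, 159.2430877685547), 89.55696105957031)
0.034 631 ((601.7457275390625, 194.40481567382812), (190.8578338623047, 310.7589416503906), 78.84427642822266) [0.54816771 0.22264043 0.04012092]
[241 130   9  18 140] ((707.2913818359375, 95.24492645263672), (27.143796920776367, 61.34657669067383), 89.46907806396484)
[181 188  25  24 466] ((500.7283630371094, 269.41204833984375), (77.8074951171875, 78.93580627441406), 87.55177307128906)
bench z -0.0003996024270433381
[[ -3  -3  -4 ...   1  41  43]
 [  1  -4  -4 ...  -2  50  45]
 [  0  -4   2 ...   5  45  42]
 ...
 [-10  -2  -1 ...  64  63  64]
 [  3  -3   4 ...  61  64  68]
 [  1   2  -4 ...  63  61  62]]
```

View pics/crop1.png

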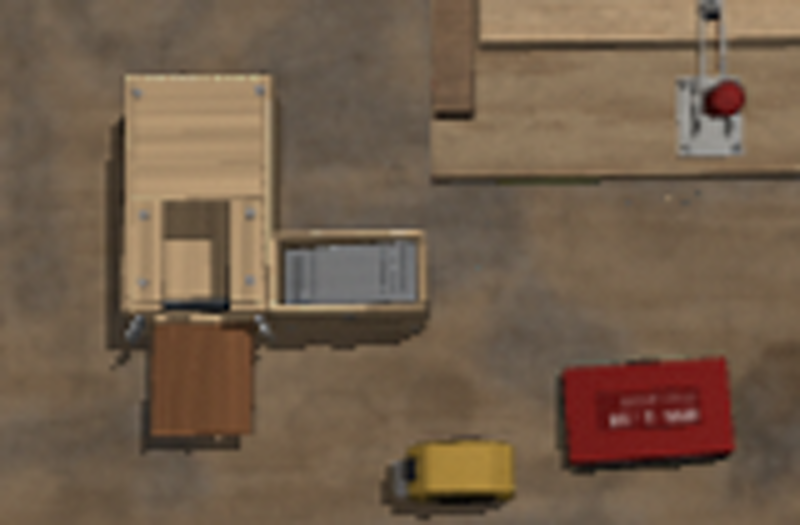

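The crop shows the roof corners at about (125,74), (271,74) and (123,309), the pod's right edge at x≈426, and the sill spanning x 150–253 down to y≈435. I'll cast these onto their planes, taking the case outline from its colour mask.

```bash
cat >> h.py <<'E'
def cast(s,uv,z):
    h,w=s["pixels"].shape[:2]; f=h/2/np.tan(np.radians(float(s["vertical_fov"]))/2)
    uv=np.atleast_2d(uv).astype(float); V=s["view"]; R=V[:3,:3]; C=-R.T@V[:3,3]
    d=np.c_[(uv[:,0]-s["cx"])/f,-(uv[:,1]-s["cy"])/f,-np.ones(len(uv))]@R
    return C+d*((z-C[2])/d[:,2])[:,None]
def casefind(s,m,z):
    # mask -> upsampled contour -> plane z -> min area rect
    k=cv2.resize(m.astype(np.float32),None,fx=4,fy=4,interpolation=cv2.INTER_LINEAR)>.5
    c=max(cv2.findContours(k.astype(np.uint8),0,2)[0],key=cv2.contourArea)[:,0,:]
    return rect(cast(s,(c+.5)/4-.5,z))
E
python3 - <<'E'
from h import *
s=dict(np.load("top0.npz")); V=s["view"]; print("cam",-V[:3,:3].T@V[:3,3])
cr=lambda a:(np.array(a)+.5)/5-.5+[155,125]
np.set_printoptions(precision=4,suppress=True)
print("roof TL TR BL BR, pod TR BR\n",cast(s,cr([(125,74),(271,74),(123,309),(270,309),(426,231),(426,308)]),.075))
print("sill\n",cast(s,cr([(150,436),(253,434),(152,320),(254,320)]),.04))
print("case quad\n",cast(s,cr([(563,368),(726,358),(734,454),(571,465)]),.02))
m=red(s); m[:190]=0;m[225:]=0;m[:,:260]=0;m[:,310:]=0
print(casefind(s,m,.02))
hsv=cv2.cvtColor(s["pixels"],cv2.COLOR_RGB2HSV)
print(hsv[202,195],hsv[212,170],hsv[219,246])
t=(abs(hsv[...,0].astype(int)-22)<6)&(hsv[...,1]>150); t[:205]=0;t[232:]=0;t[:,:225]=0;t[:,262:]=0
print("tape",casefind(s,t,.062))
E
```

```text
cam [0.25314903 0.06484066 1.50248846]
roof TL TR BL BR, pod TR BR
 [[0.6961 0.3102 0.075 ]
 [0.6946 0.2138 0.075 ]
 [0.5381 0.3088 0.075 ]
 [0.5367 0.2137 0.075 ]
 [0.587  0.1125 0.075 ]
 [0.536  0.1128 0.075 ]]
sill
 [[0.46   0.2956 0.04  ]
 [0.4604 0.228  0.04  ]
 [0.5374 0.2954 0.04  ]
 [0.5364 0.2279 0.04  ]]
case quad
 [[ 0.5048  0.0236  0.02  ]
 [ 0.51   -0.0852  0.02  ]
 [ 0.4455 -0.0884  0.02  ]
 [ 0.4396  0.0195  0.02  ]]
((476.1758728027344, -31.934215545654297), (65.6845932006836, 112.44224548339844), 3.2736289501190186)
[ 13 145 102] [ 16  78 101] [ 20 166 167]
tape ((432.42657470703125, 90.97806549072266), (66.79779052734375, 37.989723205566406), 89.22713470458984)
```

Box origin is about (0.537, 0.2615) with yaw ≈ 0. The case is centred at about (0.476, -0.032), its short axis turned +3° from world x. First I turn the tool so its y lies along world x, close the fingers, and move over the open end of the rocker at (0.563, 0.1355).

```bash
python3 -m handwheel '[{"turn":6.68},{"turn":6.68},{"turn":6.68},{"turn":6.68},{"turn":6.68},{"turn":6.68},{"turn":6.68},{"turn":6.68},{"turn":6.68},{"turn":6.68}]' 1 40
python3 -m handwheel '[{"dx":-0.028,"dy":0.024},{"dx":-0.028,"dy":0.024},{"dx":-0.028,"dy":0.024},{"dx":-0.028,"dy":0.024},{"dx":-0.028,"dy":0.024},{"dx":-0.028,"dy":0.024},{"dx":-0.028,"dy":0.024},{"dx":-0.028,"dy":0.024},{"dx":-0.028,"dy":0.024},{"dx":-0.028,"dy":0.024}]'
```

```text
invalid input at $[0]: expected keys dx, dy, dz, turn
invalid input at $[0]: expected keys dx, dy, dz, turn
```

All keys are needed in every row.

```bash
python3 -m handwheel '[{"dx":0,"dy":0,"dz":0,"turn":6.68},{"dx":0,"dy":0,"dz":0,"turn":6.68},{"dx":0,"dy":0,"dz":0,"turn":6.68},{"dx":0,"dy":0,"dz":0,"turn":6.68},{"dx":0,"dy":0,"dz":0,"turn":6.68},{"dx":0,"dy":0,"dz":0,"turn":6.68},{"dx":0,"dy":0,"dz":0,"turn":6.68},{"dx":0,"dy":0,"dz":0,"turn":6.68},{"dx":0,"dy":0,"dz":0,"turn":6.68},{"dx":0,"dy":0,"dz":0,"turn":6.68}]' 1 40
python3 -m handwheel '[{"dx":-0.028,"dy":0.024,"dz":0,"turn":0},{"dx":-0.028,"dy":0.024,"dz":0,"turn":0},{"dx":-0.028,"dy":0.024,"dz":0,"turn":0},{"dx":-0.028,"dy":0.024,"dz":0,"turn":0},{"dx":-0.028,"dy":0.024,"dz":0,"turn":0},{"dx":-0.028,"dy":0.024,"dz":0,"turn":0},{"dx":-0.028,"dy":0.024,"dz":0,"turn":0},{"dx":-0.028,"dy":0.024,"dz":0,"turn":0},{"dx":-0.028,"dy":0.024,"dz":0,"turn":0},{"dx":-0.028,"dy":0.024,"dz":0,"turn":0}]'
```

```text
time: 0.93
position: [0.2263, 0.5283, 0.2308]
eef_rot: [2.227, 2.215, -0.002]
ft_force: [0.4, 0.3, -1.0]
grip_width: -0.002
grasp_force: 0.0
time: 1.77
position: [0.4671, 0.2469, 0.231]
eef_rot: [-2.221, -2.221, 0.001]
ft_force: [0.2, 0.5, 0.5]
grip_width: 0.003
grasp_force: 0.0
```

```bash
python3 -m handwheel '[{"dx":-0.028,"dy":0.024,"dz":0,"turn":0},{"dx":-0.028,"dy":0.024,"dz":0,"turn":0},{"dx":-0.028,"dy":0.024,"dz":0,"turn":0},{"dx":-0.027,"dy":0.024,"dz":0,"turn":0},{"dx":0,"dy":0,"dz":0.03,"turn":0},{"dx":0,"dy":0,"dz":0.03,"turn":0},{"dx":0,"dy":0,"dz":0.03,"turn":0},{"dx":0,"dy":0,"dz":0.03,"turn":0},{"dx":0,"dy":0,"dz":0.015,"turn":0},{"dx":0,"dy":0,"dz":0,"turn":0}]'
python3 - <<'E'
from h import *
a=bot.snapshot("top");b=bot.snapshot("scene"); np.savez("top1.npz",**a);np.savez("scene1.npz",**b)
A=cv2.resize(a["pixels"][135:225,160:260],(600,540),interpolation=cv2.INTER_CUBIC)
cv2.imwrite("pics/t1.png",A[:,:,::-1])
m=red(a); m[:190]=0;m[225:]=0;m[:,:260]=0;m[:,310:]=0
print(casefind(a,m,.02))
m=red(b); m[:185]=0;m[220:]=0;m[:,:265]=0;m[:,315:]=0
print(casefind(b,m,.02))
E
```

```text
time: 2.6
position: [0.5595, 0.1368, 0.092]
eef_rot: [-2.218, -2.218, 0.012]
ft_force: [0.4, 0.3, -0.3]
grip_width: -0.002
grasp_force: 0.0
((476.0576171875, -31.942974090576172), (65.90917205810547, 112.48856353759766), 3.340071439743042)
((471.7480163574219, -10.456684112548828), (72.16400909423828, 80.27620697021484), 1.4084628820419312)
```

View pics/t1.png

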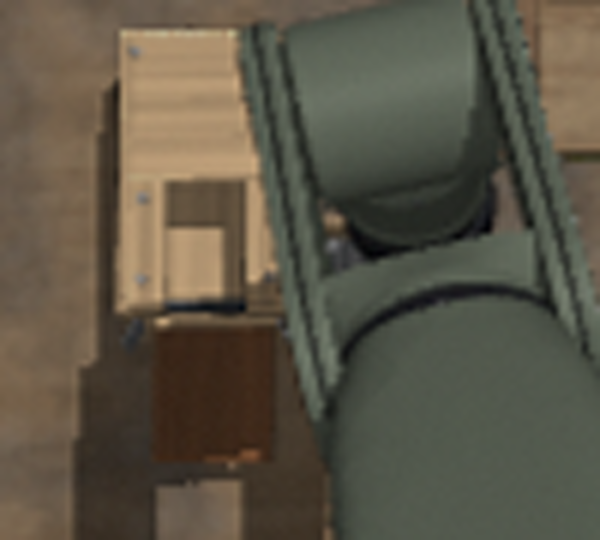

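The arm hides the rocker, but the commanded position is right over it. I press down.

```bash
python3 -m handwheel '[{"dx":0,"dy":0,"dz":0,"turn":0},{"dx":0,"dy":0,"dz":0.008,"turn":0},{"dx":0,"dy":0,"dz":0.008,"turn":0},{"dx":0,"dy":0,"dz":0.006,"turn":0},{"dx":0,"dy":0,"dz":0.004,"turn":0},{"dx":0,"dy":0,"dz":0.004,"turn":0},{"dx":0,"dy":0,"dz":0.004,"turn":0},{"dx":0,"dy":0,"dz":0.004,"turn":0},{"dx":0,"dy":0,"dz":0.002,"turn":0},{"dx":0,"dy":0,"dz":0,"turn":0}]'
```

```text
time: 3.53
position: [0.5625, 0.1376, 0.0579]
eef_rot: [-2.221, -2.221, -0.001]
ft_force: [-3.9, -1.1, 12.2]
grip_width: -0.002
grasp_force: 6.1
```

```bash
python3 -m handwheel '[{"dx":0,"dy":0,"dz":0.002,"turn":0},{"dx":0,"dy":0,"dz":0.002,"turn":0},{"dx":0,"dy":0,"dz":0,"turn":0},{"dx":0,"dy":0,"dz":0,"turn":0},{"dx":0,"dy":0,"dz":-0.03,"turn":0},{"dx":0,"dy":0,"dz":-0.03,"turn":0},{"dx":0,"dy":0,"dz":-0.03,"turn":0},{"dx":-0.03,"dy":-0.02,"dz":-0.03,"turn":0},{"dx":-0.04,"dy":-0.01,"dz":0,"turn":-0.75},{"dx":-0.04,"dy":-0.01,"dz":0,"turn":-0.75}]' 
python3 -m handwheel '[{"dx":-0.03,"dy":-0.02,"dz":0,"turn":-0.75},{"dx":-0.028,"dy":-0.025,"dz":0,"turn":-0.75},{"dx":0,"dy":0,"dz":0,"turn":0},{"dx":0,"dy":0,"dz":0,"turn":0},{"dx":0,"dy":0,"dz":0,"turn":0},{"dx":0,"dy":0,"dz":0,"turn":0},{"dx":0,"dy":0,"dz":0,"turn":0},{"dx":0,"dy":0,"dz":0,"turn":0},{"dx":0,"dy":0,"dz":0,"turn":0},{"dx":0,"dy":0,"dz":0,"turn":0}]' 0
python3 - <<'E'
from h import *
a=bot.snapshot("top");np.savez("top2.npz",**a)
P=world(a); 
# rocker heights in pod
for y in(-.134,-.126,-.112,-.098,-.084,-.070,-.062):
    k=(abs(P[...,0]-.563)<.012)&(abs(P[...,1]-.2615-y)<.005); print(y,np.median(P[k][:,2]) if k.any() else None,k.sum())
A=cv2.resize(a["pixels"][135:225,160:310],(750,450),interpolation=cv2.INTER_CUBIC)
cv2.imwrite("pics/t2.png",A[:,:,::-1])
E
```

```text
time: 4.37
position: [0.526, 0.0307, 0.1708]
eef_rot: [2.186, 2.252, 0.006]
ft_force: [-0.4, -0.5, -0.2]
grip_width: -0.001
grasp_force: 0.0
time: 5.2
position: [0.4824, -0.0282, 0.1688]
eef_rot: [-2.161, -2.28, 0.0]
ft_force: [-0.3, 0.6, -0.3]
grip_width: 1.001
grasp_force: 0.0
-0.134 0.05417819483169612 27
-0.126 0.055109692130280476 21
-0.112 0.05721262408436403 20
-0.098 0.05945239188658127 25
-0.084 0.06407051512950179 22
-0.07 0.06789974726451348 21
-0.062 0.06868563282241218 21
```

View pics/t2.png

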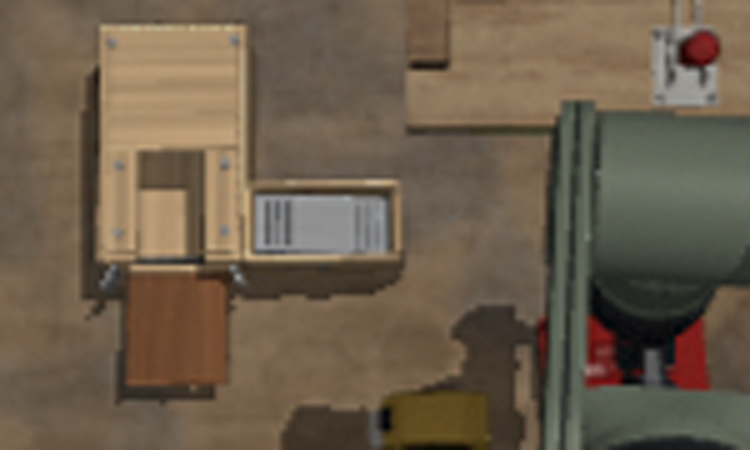

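The rocker is tipped over (z 0.055 on the right, 0.068 on the left) and the gate is open. The gripper stands over the case, so I correct by a few mm and descend.

```bash
python3 -m handwheel '[{"dx":-0.0035,"dy":-0.0065,"dz":0.03,"turn":0},{"dx":0,"dy":0,"dz":0.03,"turn":0},{"dx":0,"dy":0,"dz":0.03,"turn":0},{"dx":0,"dy":0,"dz":0.03,"turn":0},{"dx":0,"dy":0,"dz":0.015,"turn":0},{"dx":0,"dy":0,"dz":0.01,"turn":0},{"dx":0,"dy":0,"dz":0.01,"turn":0},{"dx":0,"dy":0,"dz":0.008,"turn":0},{"dx":0,"dy":0,"dz":0.006,"turn":0},{"dx":0,"dy":0,"dz":0,"turn":0}]'
python3 -m handwheel '[{"dx":0,"dy":0,"dz":0.001,"turn":0},{"dx":0,"dy":0,"dz":0,"turn":0},{"dx":0,"dy":0,"dz":0,"turn":0},{"dx":0,"dy":0,"dz":0,"turn":0},{"dx":0,"dy":0,"dz":0,"turn":0},{"dx":0,"dy":0,"dz":0,"turn":0},{"dx":0,"dy":0,"dz":0,"turn":0},{"dx":0,"dy":0,"dz":0,"turn":0},{"dx":0,"dy":0,"dz":0,"turn":0},{"dx":0,"dy":0,"dz":0,"turn":0}]' 1 60
```

```text
time: 6.08
position: [0.4754, -0.0324, -0.001]
eef_rot: [-2.161, -2.278, 0.002]
ft_force: [-0.1, -0.1, -0.1]
grip_width: 1.001
grasp_force: 0.0
time: 6.92
position: [0.4767, -0.0325, 0.0]
eef_rot: [2.161, 2.278, 0.002]
ft_force: [-0.9, 1.1, 5.6]
grip_width: 0.775
grasp_force: 66.0
```

Gripped at 66 mm. I lift, turn 87°, and carry the case to the front of the sill.

```bash
python3 -m handwheel '[{"dx":0,"dy":0,"dz":-0.01,"turn":0},{"dx":0,"dy":0,"dz":-0.025,"turn":0},{"dx":0,"dy":0,"dz":-0.03,"turn":0},{"dx":0,"dy":0,"dz":-0.03,"turn":0},{"dx":0,"dy":0,"dz":-0.03,"turn":0},{"dx":0,"dy":0,"dz":-0.025,"turn":-5},{"dx":0,"dy":0,"dz":-0.01,"turn":-6},{"dx":0,"dy":0,"dz":0,"turn":-6},{"dx":0,"dy":0,"dz":0,"turn":-6},{"dx":0,"dy":0,"dz":0,"turn":-6}]'
python3 -m handwheel '[{"dx":0,"dy":0,"dz":0,"turn":-6},{"dx":0,"dy":0,"dz":0,"turn":-6},{"dx":0,"dy":0,"dz":0,"turn":-6},{"dx":0,"dy":0,"dz":0,"turn":-6},{"dx":0,"dy":0,"dz":0,"turn":-6},{"dx":0,"dy":0,"dz":0,"turn":-6},{"dx":0,"dy":0,"dz":0,"turn":-6},{"dx":0,"dy":0,"dz":0,"turn":-6},{"dx":0,"dy":0,"dz":0,"turn":-6},{"dx":0,"dy":0,"dz":0,"turn":-4}]'
python3 -m handwheel '[{"dx":0.003,"dy":0.02,"dz":0,"turn":0},{"dx":0.003,"dy":0.03,"dz":0,"turn":0},{"dx":0.003,"dy":0.034,"dz":0,"turn":0},{"dx":0.003,"dy":0.034,"dz":0,"turn":0},{"dx":0.003,"dy":0.034,"dz":0,"turn":0},{"dx":0.003,"dy":0.034,"dz":0,"turn":0},{"dx":0.003,"dy":0.034,"dz":0,"turn":0},{"dx":0.003,"dy":0.034,"dz":0,"turn":0},{"dx":0.003,"dy":0.025,"dz":0,"turn":0},{"dx":0,"dy":0.014,"dz":0,"turn":0}]'
```

```text
time: 7.75
position: [0.4756, -0.0325, 0.1594]
eef_rot: [1.516, 2.751, 0.001]
ft_force: [-0.8, -0.0, -1.7]
grip_width: 0.773
grasp_force: 67.4
time: 8.58
position: [0.4755, -0.0325, 0.1589]
eef_rot: [0.007, -3.141, -0.0]
ft_force: [0.8, -0.1, -1.4]
grip_width: 0.766
grasp_force: 67.4
time: 9.42
position: [0.448, 0.263, 0.1589]
eef_rot: [0.004, -3.141, -0.001]
ft_force: [-0.6, 0.2, -1.0]
grip_width: 0.776
grasp_force: 67.4
```

Run:
```python
from h import *
a=bot.snapshot("top");b=bot.snapshot("scene")
A=cv2.resize(a["pixels"][130:240,150:260],(600,600),interpolation=cv2.INTER_CUBIC)[:500,:400]
B=cv2.resize(b["pixels"][150:270,120:260],(400,343),interpolation=cv2.INTER_CUBIC); B=cv2.copyMakeBorder(B,0,157,0,0,0)
cv2.imwrite("pics/t3.png",np.hstack([A,B])[:,:,::-1])
print(bot.sense()["position"])
for s,n in((a,"top"),):
    m=red(s); m[:150]=0; m[230:]=0; m[:,:160]=0;m[:,240:]=0
    v,u=np.nonzero(m); print(len(v),u.min(),u.max(),v.min(),v.max())
    r=cast(s,np.c_[u,v],.179); print(r.min(0),r.max(0)); print(casefind(s,m,.179))
```

```text
[0.44869054 0.26211141 0.15881966]
27 186 197 216 223
[0.40691425 0.2366832  0.179     ] [0.42731728 0.26905113 0.179     ]
((418.2994079589844, 253.44949340820312), (9.055707931518555, 40.26371765136719), 26.170101165771484)
```

View pics/t3.png

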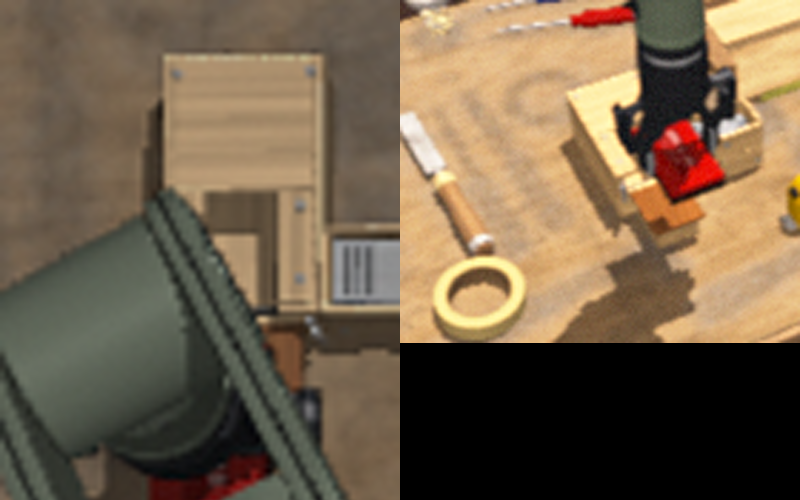

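The scene crop shows the case in the gripper above the sill, its rear end at about (690,190) in the crop. I check its tilt from depth.

Run:
```python
from h import *
b=bot.snapshot("scene"); P=world(b); m=red(b); m[:185]=0;m[225:]=0;m[:,:195]=0;m[:,:]&=True;m[:,240:]=0
Q=P[m&(P[...,2]>.1)&(P[...,2]<.24)]; print(len(Q),Q.min(0),Q.max(0))
for x in np.arange(.38,.52,.01):
    k=abs(Q[:,0]-x)<.005
    if k.sum()>3: print(round(x,3),k.sum(),np.percentile(Q[k],[10,50,90],axis=0)[:,1:].round(3).tolist())
```

```text
430 [0.38802601 0.23014825 0.1640495 ] [0.49710594 0.30841953 0.23758836]
0.39 34 [[0.241, 0.172], [0.265, 0.176], [0.289, 0.18]]
0.4 60 [[0.241, 0.171], [0.269, 0.178], [0.292, 0.18]]
0.41 50 [[0.24, 0.175], [0.262, 0.178], [0.294, 0.181]]
0.42 50 [[0.243, 0.174], [0.272, 0.178], [0.293, 0.181]]
0.43 45 [[0.24, 0.175], [0.268, 0.179], [0.293, 0.184]]
0.44 51 [[0.241, 0.176], [0.266, 0.178], [0.292, 0.213]]
0.45 40 [[0.238, 0.175], [0.261, 0.178], [0.281, 0.18]]
0.46 39 [[0.237, 0.175], [0.265, 0.178], [0.285, 0.181]]
0.47 29 [[0.239, 0.174], [0.253, 0.178], [0.278, 0.181]]
0.48 22 [[0.236, 0.174], [0.249, 0.177], [0.264, 0.179]]
0.49 9 [[0.24, 0.174], [0.248, 0.176], [0.263, 0.178]]
```

The case is level and centred at x≈0.446. I descend to just above sill height and slide forward into the slot, watching the force.

```bash
python3 -m handwheel '[{"dx":0,"dy":0,"dz":0.02,"turn":0},{"dx":0,"dy":0,"dz":0.025,"turn":0},{"dx":0,"dy":0,"dz":0.025,"turn":0},{"dx":0,"dy":0,"dz":0.02,"turn":0},{"dx":0,"dy":0,"dz":0.015,"turn":0},{"dx":0,"dy":0,"dz":0.01,"turn":0},{"dx":0,"dy":0,"dz":0,"turn":0},{"dx":0,"dy":0,"dz":0,"turn":0},{"dx":-0.008,"dy":0,"dz":0,"turn":0},{"dx":-0.008,"dy":0,"dz":0,"turn":0}]'
python3 -m handwheel '[{"dx":-0.006,"dy":0,"dz":0,"turn":0},{"dx":-0.006,"dy":0,"dz":0,"turn":0},{"dx":-0.005,"dy":0,"dz":0,"turn":0},{"dx":-0.004,"dy":0,"dz":0,"turn":0},{"dx":-0.004,"dy":0,"dz":0,"turn":0},{"dx":-0.004,"dy":0,"dz":0,"turn":0},{"dx":0,"dy":0,"dz":0,"turn":0},{"dx":0,"dy":0,"dz":0,"turn":0},{"dx":0,"dy":0,"dz":0,"turn":0},{"dx":0,"dy":0,"dz":0,"turn":0}]'
```

```text
time: 10.4
position: [0.4662, 0.2607, 0.0452]
eef_rot: [-0.0, 3.139, 0.002]
ft_force: [0.2, 0.5, -0.4]
grip_width: 0.769
grasp_force: 67.5
time: 11.23
position: [0.4935, 0.2604, 0.0439]
eef_rot: [0.0, -3.141, 0.0]
ft_force: [-0.1, 1.3, -1.2]
grip_width: 0.768
grasp_force: 67.5
```

No resistance so far. I go a bit further, set the case down, release and rise.

```bash
python3 -m handwheel '[{"dx":-0.005,"dy":0,"dz":0,"turn":0},{"dx":-0.004,"dy":0,"dz":0,"turn":0},{"dx":0,"dy":0,"dz":0.001,"turn":0},{"dx":0,"dy":0,"dz":0.0015,"turn":0},{"dx":0,"dy":0,"dz":0,"turn":0},{"dx":0,"dy":0,"dz":0,"turn":0},{"dx":0,"dy":0,"dz":0,"turn":0},{"dx":0,"dy":0,"dz":0,"turn":0},{"dx":0,"dy":0,"dz":0,"turn":0},{"dx":0,"dy":0,"dz":0,"turn":0}]'
python3 -m handwheel '[{"dx":0,"dy":0,"dz":0,"turn":0},{"dx":0,"dy":0,"dz":0,"turn":0},{"dx":0,"dy":0,"dz":0,"turn":0},{"dx":0,"dy":0,"dz":0,"turn":0},{"dx":0,"dy":0,"dz":-0.005,"turn":0},{"dx":0,"dy":0,"dz":-0.015,"turn":0},{"dx":0,"dy":0,"dz":-0.025,"turn":0},{"dx":0,"dy":0,"dz":-0.025,"turn":0},{"dx":0,"dy":0,"dz":-0.01,"turn":0},{"dx":0,"dy":0,"dz":0,"turn":0}]' 0
python3 -m handwheel '[{"dx":0.01,"dy":0,"dz":0,"turn":0},{"dx":0.02,"dy":0,"dz":0,"turn":0},{"dx":0.025,"dy":0,"dz":0,"turn":0},{"dx":0.025,"dy":0,"dz":0,"turn":0},{"dx":0.015,"dy":0,"dz":0,"turn":0},{"dx":0.01,"dy":0,"dz":0,"turn":0},{"dx":0,"dy":0,"dz":0,"turn":0},{"dx":0,"dy":0,"dz":0,"turn":0},{"dx":0,"dy":0,"dz":0,"turn":0},{"dx":0,"dy":0,"dz":0,"turn":0}]' 1 60
python3 - <<'E'
from h import *
b=bot.snapshot("scene"); P=world(b); m=red(b); m[:170]=0;m[240:]=0;m[:,:170]=0;m[:,250:]=0
Q=P[m&(P[...,2]<.24)]; print(len(Q),np.percentile(Q,[2,50,98],axis=0).round(3))
B=cv2.resize(b["pixels"][150:270,120:280],(800,600),interpolation=cv2.INTER_CUBIC)
cv2.imwrite("pics/s4.png",B[:,:,::-1])
E
```

```text
time: 12.07
position: [0.5028, 0.2605, 0.0415]
eef_rot: [-0.0, 3.141, 0.0]
ft_force: [-0.3, -0.4, -1.7]
grip_width: 0.765
grasp_force: 67.5
time: 12.9
position: [0.5045, 0.2613, 0.1244]
eef_rot: [-0.0, 3.136, 0.005]
ft_force: [0.2, 0.7, 0.1]
grip_width: 1.004
grasp_force: 0.0
time: 13.73
position: [0.3988, 0.2607, 0.1213]
eef_rot: [0.001, 3.141, 0.0]
ft_force: [0.1, -0.2, 0.7]
grip_width: -0.0
grasp_force: 0.0
307 [[0.386 0.245 0.051]
 [0.472 0.281 0.059]
 [0.552 0.323 0.216]]
```

View pics/s4.png

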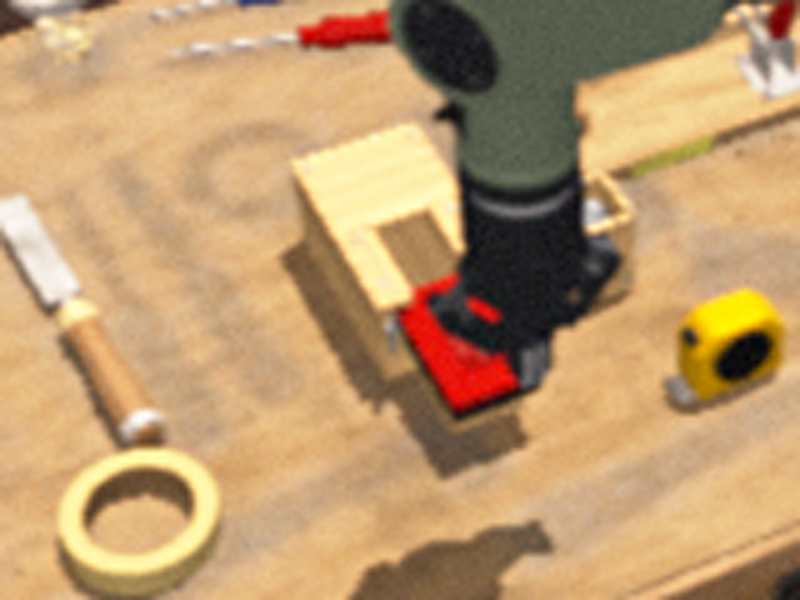

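The case lies in the slot with its leading end through the mouth at crop (430,290), and the fingers are behind it. I go down and push.

```bash
python3 -m handwheel '[{"dx":0,"dy":0,"dz":0.02,"turn":0},{"dx":0,"dy":0,"dz":0.025,"turn":0},{"dx":0,"dy":0,"dz":0.018,"turn":0},{"dx":0,"dy":0,"dz":0.009,"turn":0},{"dx":0,"dy":0,"dz":0,"turn":0},{"dx":-0.01,"dy":0,"dz":0,"turn":0},{"dx":-0.008,"dy":0,"dz":0,"turn":0},{"dx":-0.006,"dy":0,"dz":0,"turn":0},{"dx":-0.006,"dy":0,"dz":0,"turn":0},{"dx":-0.006,"dy":0,"dz":0,"turn":0}]'
python3 -m handwheel '[{"dx":-0.006,"dy":0,"dz":0,"turn":0},{"dx":-0.006,"dy":0,"dz":0,"turn":0},{"dx":-0.006,"dy":0,"dz":0,"turn":0},{"dx":-0.006,"dy":0,"dz":0,"turn":0},{"dx":-0.006,"dy":0,"dz":0,"turn":0},{"dx":-0.006,"dy":0,"dz":0,"turn":0},{"dx":-0.006,"dy":0,"dz":0,"turn":0},{"dx":-0.006,"dy":0,"dz":0,"turn":0},{"dx":-0.006,"dy":0,"dz":0,"turn":0},{"dx":-0.006,"dy":0,"dz":0,"turn":0}]'
python3 -c "
from plant import bot; s=bot.sense(); print(s['position'],s['ft_force'])"
```

```text
time: 14.62
position: [0.4352, 0.2607, 0.0502]
eef_rot: [0.0, 3.14, 0.001]
ft_force: [-0.3, 0.4, -0.2]
grip_width: 0.001
grasp_force: 0.0
time: 15.45
position: [0.4944, 0.2605, 0.0495]
eef_rot: [-0.0, 3.142, 0.0]
ft_force: [-2.2, 0.5, 1.3]
grip_width: -0.004
grasp_force: 0.8
[0.49444215 0.26051466 0.04946213] [-2.21838037  0.51367248  1.25870697]
```

```bash
python3 -m handwheel '[{"dx":-0.006,"dy":0,"dz":0,"turn":0},{"dx":-0.006,"dy":0,"dz":0,"turn":0},{"dx":-0.006,"dy":0,"dz":0,"turn":0},{"dx":-0.006,"dy":0,"dz":0,"turn":0},{"dx":-0.006,"dy":0,"dz":0,"turn":0},{"dx":-0.006,"dy":0,"dz":0,"turn":0},{"dx":-0.006,"dy":0,"dz":0,"turn":0},{"dx":-0.006,"dy":0,"dz":0,"turn":0},{"dx":-0.005,"dy":0,"dz":0,"turn":0},{"dx":-0.004,"dy":0,"dz":0,"turn":0}]'
python3 -m handwheel '[{"dx":-0.004,"dy":0,"dz":0,"turn":0},{"dx":-0.003,"dy":0,"dz":0,"turn":0},{"dx":0,"dy":0,"dz":0,"turn":0},{"dx":0,"dy":0,"dz":0,"turn":0},{"dx":0,"dy":0,"dz":-0.02,"turn":0},{"dx":0,"dy":0,"dz":-0.025,"turn":0},{"dx":0,"dy":0,"dz":-0.025,"turn":0},{"dx":0.01,"dy":-0.02,"dz":-0.015,"turn":0},{"dx":0.02,"dy":-0.03,"dz":0,"turn":0},{"dx":0.02,"dy":-0.04,"dz":0,"turn":0}]'
```

```text
time: 16.28
position: [0.5519, 0.2606, 0.0495]
eef_rot: [-0.0, 3.141, 0.001]
ft_force: [-0.1, -0.3, -0.1]
grip_width: 0.0
grasp_force: 0.0
time: 17.12
position: [0.5093, 0.1738, 0.1356]
eef_rot: [-0.004, 3.138, 0.002]
ft_force: [0.2, -0.8, 0.3]
grip_width: 0.0
grasp_force: 0.0
```

```bash
python3 -m handwheel '[{"dx":0.03,"dy":-0.04,"dz":0,"turn":0},{"dx":0.03,"dy":-0.04,"dz":0,"turn":0},{"dx":0,"dy":-0.04,"dz":0,"turn":6},{"dx":0,"dy":0,"dz":0,"turn":7},{"dx":0,"dy":0,"dz":0,"turn":7},{"dx":0,"dy":0,"dz":0,"turn":7},{"dx":0,"dy":0,"dz":0,"turn":7},{"dx":0,"dy":0,"dz":0,"turn":7},{"dx":0,"dy":0,"dz":0,"turn":7},{"dx":0,"dy":0,"dz":0,"turn":7}]'
python3 - <<'E'
from h import *
a=bot.snapshot("top"); P=world(a)
m=red(a); m[:140]=0;m[215:]=0;m[:,:170]=0;m[:,240:]=0
Q=P[m]; print(len(Q)); 
if len(Q): print(np.percentile(Q,[2,50,98],axis=0).round(3))
b=bot.snapshot("scene");
A=cv2.resize(a["pixels"][135:225,160:250],(400,400),interpolation=cv2.INTER_CUBIC)
B=cv2.resize(b["pixels"][150:250,160:260],(400,400),interpolation=cv2.INTER_CUBIC)
cv2.imwrite("pics/t5.png",np.hstack([A,B])[:,:,::-1])
E
```

```text
time: 17.95
position: [0.4588, 0.0666, 0.1346]
eef_rot: [-1.459, -2.782, -0.0]
ft_force: [-0.5, -0.0, 0.1]
grip_width: 0.003
grasp_force: 0.0
151
[[0.552 0.254 0.018]
 [0.574 0.275 0.024]
 [0.601 0.289 0.031]]
```

View pics/t5.png

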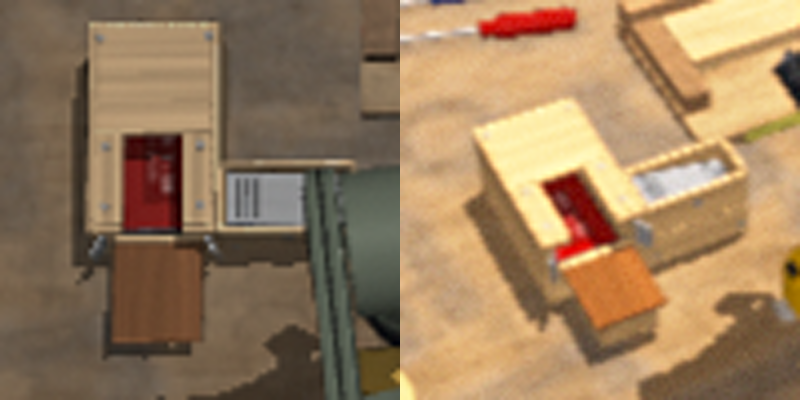

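The case lies flat on the floor: its red top shows through the notch at (150,185) with top z≈0.024. I finish the turn and go to the close end of the rocker at (0.563, 0.1915).

```bash
python3 -m handwheel '[{"dx":0,"dy":0,"dz":0,"turn":6.94},{"dx":0,"dy":0,"dz":0,"turn":6.94},{"dx":0,"dy":0,"dz":0,"turn":6.94},{"dx":0,"dy":0,"dz":0,"turn":6.94},{"dx":0,"dy":0,"dz":0,"turn":6.94},{"dx":0.03,"dy":0.026,"dz":0,"turn":0},{"dx":0.03,"dy":0.026,"dz":0,"turn":0},{"dx":0.03,"dy":0.026,"dz":0,"turn":0},{"dx":0.035,"dy":0.026,"dz":0,"turn":0},{"dx":0,"dy":0,"dz":0,"turn":0}]'
python3 -m handwheel '[{"dx":0,"dy":0,"dz":0,"turn":0},{"dx":0,"dy":0,"dz":0.02,"turn":0},{"dx":0,"dy":0,"dz":0.02,"turn":0},{"dx":0,"dy":0,"dz":0,"turn":0},{"dx":0,"dy":0,"dz":0,"turn":0},{"dx":0,"dy":0,"dz":0,"turn":0},{"dx":0,"dy":0,"dz":0,"turn":0},{"dx":0,"dy":0,"dz":0,"turn":0},{"dx":0,"dy":0,"dz":0,"turn":0},{"dx":0,"dy":0,"dz":0,"turn":0}]'
```

```text
time: 18.88
position: [0.566, 0.1961, 0.1344]
eef_rot: [2.207, 2.234, 0.01]
ft_force: [0.4, 0.3, 0.2]
grip_width: -0.001
grasp_force: 0.0
time: 19.72
position: [0.5617, 0.1906, 0.0951]
eef_rot: [2.215, 2.227, 0.002]
ft_force: [-0.2, -0.2, -0.1]
grip_width: 0.001
grasp_force: 0.0
```

```bash
python3 -m handwheel '[{"dx":0,"dy":0,"dz":0.01,"turn":0},{"dx":0,"dy":0,"dz":0.01,"turn":0},{"dx":0,"dy":0,"dz":0.005,"turn":0},{"dx":0,"dy":0,"dz":0.004,"turn":0},{"dx":0,"dy":0,"dz":0.004,"turn":0},{"dx":0,"dy":0,"dz":0.004,"turn":0},{"dx":0,"dy":0,"dz":0.003,"turn":0},{"dx":0,"dy":0,"dz":0.003,"turn":0},{"dx":0,"dy":0,"dz":0,"turn":0},{"dx":0,"dy":0,"dz":0,"turn":0}]'
python3 -m handwheel '[{"dx":0,"dy":0,"dz":0.001,"turn":0},{"dx":0,"dy":0,"dz":0,"turn":0},{"dx":0,"dy":0,"dz":0,"turn":0},{"dx":0,"dy":0,"dz":-0.025,"turn":0},{"dx":0,"dy":0,"dz":-0.03,"turn":0},{"dx":0,"dy":0,"dz":-0.03,"turn":0},{"dx":-0.03,"dy":-0.03,"dz":-0.02,"turn":0},{"dx":-0.035,"dy":-0.02,"dz":0,"turn":0},{"dx":-0.035,"dy":0,"dz":0,"turn":0},{"dx":-0.035,"dy":0,"dz":0,"turn":0}]'
python3 -m handwheel '[{"dx":-0.035,"dy":0,"dz":0,"turn":0},{"dx":-0.035,"dy":0,"dz":0,"turn":0},{"dx":-0.02,"dy":0,"dz":0,"turn":0},{"dx":0,"dy":0,"dz":0,"turn":0},{"dx":0,"dy":0,"dz":0,"turn":0},{"dx":0,"dy":0,"dz":0,"turn":0},{"dx":0,"dy":0,"dz":0,"turn":0},{"dx":0,"dy":0,"dz":0,"turn":0},{"dx":0,"dy":0,"dz":0,"turn":0},{"dx":0,"dy":0,"dz":0,"turn":0}]'
python3 - <<'E'
from h import *
a=bot.snapshot("top"); P=world(a)
for y in(-.134,-.126,-.112,-.098,-.084,-.070,-.062):
    k=(abs(P[...,0]-.563)<.012)&(abs(P[...,1]-.2615-y)<.005); print(y,np.median(P[k][:,2]).round(4) if k.any() else None)
m=red(a); m[:140]=0;m[215:]=0;m[:,:170]=0;m[:,240:]=0
print(np.percentile(P[m],[2,50,98],axis=0).round(3))
b=bot.snapshot("scene");
A=cv2.resize(a["pixels"][135:225,160:250],(400,400),interpolation=cv2.INTER_CUBIC)
B=cv2.resize(b["pixels"][150:250,160:260],(400,400),interpolation=cv2.INTER_CUBIC)
cv2.imwrite("pics/t6.png",np.hstack([A,B])[:,:,::-1])
E
```

```text
time: 20.55
position: [0.5611, 0.1907, 0.0571]
eef_rot: [2.215, 2.227, 0.002]
ft_force: [-12.2, -1.5, 37.0]
grip_width: -0.002
grasp_force: 18.0
time: 21.38
position: [0.5143, 0.0575, 0.1535]
eef_rot: [2.213, 2.229, 0.0]
ft_force: [0.0, -0.9, -0.1]
grip_width: -0.0
grasp_force: 0.0
time: 22.22
position: [0.516, -0.0306, 0.1532]
eef_rot: [-2.214, -2.229, -0.0]
ft_force: [0.2, -0.1, 0.7]
grip_width: -0.003
grasp_force: 0.0
-0.134 0.068
-0.126 0.0674
-0.112 0.0658
-0.098 0.0594
-0.084 0.0594
-0.07 0.0569
-0.062 0.0552
[[0.556 0.255 0.017]
 [0.577 0.275 0.024]
 [0.601 0.289 0.031]]
```

View pics/t6.png

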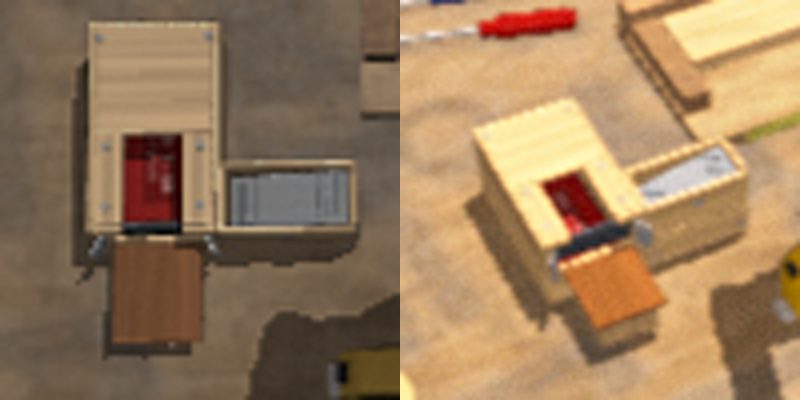

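The gate is up, showing as the dark plate at crop (150,228) and (595,240). The rocker is fully tipped back, with its right end at z 0.067 and its left end at 0.057. The case lies flat on the floor and the arm is clear.

```bash
python3 -c "
from plant import bot; print(bot.hand_in())"
```

```text
the job is handed in; nothing more can be done
None
```

I handed the job in after about 22 s on the robot's clock (limit 62 s), with no verdict returned; the last pictures showed the drill case flat on the floor of the returns box, the gate shut and the arm clear of everything.

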